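# Fan tint sample slides in a tray

### The arm

A 6-joint arm with a two-finger parallel gripper is mounted at the origin on the work surface. World frame = base frame: x ahead of the robot, y to its left, z up, the work surface at z = 0. Lengths are in m, angles in degrees, forces in N, time in s.
With the tool pointing down it reaches from about 0.2 to 0.875 m from the base axis. Payload 3.4 kg.
Tool frame: the origin (TCP) lies midway between the tips of the shut fingers; the grasp point (between the pads) lies 19 mm behind it; z points along the fingers, y is the line along which they close (so a half turn about z gives the same grasp; the last joint's range is limited). The gripper opens to 94 mm and grips with 3 to 60 N. Pads are 16 mm wide; open, the fingers measure 119 mm over their backs; the gripper's body (75 mm by 177 mm) begins 78 mm behind the grasp point.
Start: joints at [59.187, 15.808, 86.224, -0, 77.962, -6.933], TCP at [0.233, 0.526, 0.205] pointing down, gripper open.
Joint ranges: [-165.64, 165.64], [-43.16, 119.46], [12.63, 154.43], [-67.54, 247.53], [6.08, 155.33], [-154.97, 154.97]. Speed limits (degrees/s): [147.25, 147.25, 180, 180, 180, 180].

### API

Orientations are given as a 3x3 rotation matrix whose columns are the frame's x, y, z axes.
In Python, from rig import robot gives the robot as it stands. The module is installed in compiled form; this text tells all that it offers.
- The arm moves only by the tool send_rows, never from a script. Its argument "targets" is a list of rows, each a list of 7 numbers: the shift along the tool's x, y, z in mm, then the turn, a rotation vector about the tool's x, y, z in rad, then the gripper's target within -1 to 1 (fully open at 1, half-way at 0, shut at -1). A call has 1 to 20 rows; each row shifts and turns the commanded pose from where the row before left it, along the tool's axes as they then stand; what a row does not reach is not made up. A row lasts 1/8 s, in which the tool goes at most 62.5 mm and 10.7 degrees, less where a joint would pass 70% of its speed; a pose out of reach is approached as far as the arm can. A call with a gripper value outside its range is refused whole. The fingers move at their own pace and stop on an object; "squeeze" is the grip in N (left out, the last holds). Time passes only in rows, so rows that do not move let the fingers close. It gives the time, the measured TCP pose, the force, the opening and the grip force at its end, in the units of the state.
- robot.get_obs(): the state, without advancing time (a new reading comes with each control period).
- robot.capture(name): name is "side" or "top"; returns a dict with "pixels" (400x640x3 uint8, red, green, blue), "depth" (400x640 float32, m along the optical axis (not along the pixel's ray), 0 where there is no reading), "fov_y" (degrees; the focal length in pixels is half the picture's height over the tangent of half this angle, whatever the lens; pixels are square), "cx", "cy" (the principal point, pixels), "R" (3x3) and "t" (3): a world point X has camera coordinates R X + t. Camera axes: x right, y down, z forward; pixel columns grow to the right and rows downward; lengths in m; the calibration is good to about 2 mm. A picture is of the moment at which its call begins.
- robot.finish_job(): hands the job in; it is judged then, once.
The state is a dict: "time": time; "q": joint angles; "dq": joint speeds; "effort": joint torques, N m; "tcp_pos": TCP position; "tool_rot": TCP orientation; "force": force on the tool from outside, world axes, zero at the start; "torque": the same for the moment, N m; "gripper_width": finger opening in m; "gripper_force": force on a finger pad.
Only numpy, scipy, OpenCV 4.12 (cv2) and the standard library are available. Lean on these libraries where they do the work, as an engineer would, in place of code of your own. Each camera call takes 0.05 s, during which the arm holds its last target. There are 200 camera calls.

### The job

Carry on the shingled row in the sample tray: add the slide lying flat on the table and the slide standing in the lens case, in either order, each in line with the tray and lying over the one before by about a third of its length, its other end resting on the tray floor towards the tray's empty end. The slide from the case must first be laid flat on the rubber mat and let go, then taken again by its long edges. Leave the first slide where it lies at the tray's end, and do not disturb anything else on the table.

Things in the scene. Friction and masses are not known exactly. Their poses are not given: they have to be found in the camera images.
- tray_floor (a point): centre of the floor's upper face of a shallow fixed tray, grey with aluminium rims; floor 4 mm above the table, inside 240 mm (its x) by 130 mm (its y), rim 5 mm higher than the floor. The row starts at the tray's -x end and grows towards its +x
- slide_first_c (a point): lens-tint sample slide: a rigid white plastic frame with a tinted window, 80 x 45 x 8 mm, about 45 g; the point is its centre, x along its 80 mm length, y along its 45 mm width, z through its 8 mm thickness (both faces are alike). This one already lies flat in the tray, its length along the tray, close to the tray's -x end wall and midway across; it is loose
- slide_flat_c (a point): lens-tint sample slide: a rigid white plastic frame with a tinted window, 80 x 45 x 8 mm, about 45 g; the point is its centre, x along its 80 mm length, y along its 45 mm width, z through its 8 mm thickness (both faces are alike). This one lies flat on the table with at least 30 mm free beside the middle of its long edges
- slide_upright_c (a point): lens-tint sample slide: a rigid white plastic frame with a tinted window, 80 x 45 x 8 mm, about 45 g; the point is its centre, x along its 80 mm length, y along its 45 mm width, z through its 8 mm thickness (both faces are alike). This one stands on a long edge in the groove of the lens case, about 27 mm of it above the grey insert; lift it straight up
- groove (a point): centre of the floor of the groove in the insert of the open, fixed trial lens case (black, 300 mm along x by 220 mm along y, rim 35 mm high). The groove runs along this x, is 288 mm long, 10.5 mm wide and 18 mm deep, its floor 10 mm and the insert's top 28 mm above the table; rows of standing lenses, 52 mm high, begin 66 mm away in -y; the rim is 54 mm away in +y; the raised lid, about 250 mm high, stands 160 mm away in -y, propped on a brass stay
- mat_top (a point): centre of the top of a fixed square black rubber mat, 130 x 130 mm along its x and y, 3 mm thick. A slide stands on its long edge on it unaided and can be tipped over flat with a push at its top
- lens_a: trial lens, round, chrome rim 38 mm across, 4 mm thick, with a small tab; lies flat on the table, a bystander
- lens_b: the other trial lens, the same
- occluder: plastic occluder disc, 38 mm across, 4 mm thick, with a small tab; lies flat on the table, a bystander
- trial_frame: round black metal trial frame lying flat, 50 x 128 mm, 8 mm high, a bystander; its long way is its y
- pen_cup: squat white ceramic pen cup, 84 mm across, 80 mm high, a bystander; origin under its centre
- case_lens_box: small white carton, 50 x 80 x 40 mm high, a bystander
Things that resemble listed ones, but are neither listed nor needed, are in the scene too. What is shaped like the part that bears slide_flat_c but red or turquoise is not meant.

How it is judged (in metres and radians):
On the way:
1. the slide from the case lies flat on the mat, let go (angle between the z axis of slide_upright_c and the z axis of mat_top, either way round below 0.1 rad and contact force between the fingers and slide_upright below 0.05 N and z of slide_upright_c in the frame of mat_top below 0.008 m and x of slide_upright_c in the frame of mat_top between -0.065 and 0.065 m and y of slide_upright_c in the frame of mat_top between -0.065 and 0.065 m), for 0.2 s.
At the end, for the whole second after the job is handed in: First slide flat, centre within 65 mm of the tray's -x end wall; the other two, either order, tilted 0.05 to 0.3 rad, each over the one before, neighbouring centres 44 to 71 mm apart; all within 22 mm of the midline, 0.35 rad of the tray's length, at rest (x of slide_first_c in the frame of tray_floor below -0.055 m and angle between the z axis of slide_first_c and the z axis of tray_floor, either way round below 0.05 rad and angle between the x axis of each of slide_first_c, slide_flat_c, slide_upright_c and the x axis of tray_floor, either way round below 0.35 rad and y of slide_first_c in the frame of tray_floor between -0.022 and 0.022 m and z of slide_first_c in the frame of tray_floor below 0.008 m and angle between the z axis of slide_flat_c and the z axis of tray_floor, either way round between 0.05 and 0.3 rad and y of slide_flat_c in the frame of tray_floor between -0.022 and 0.022 m and z of slide_flat_c in the frame of tray_floor between 0.005 and 0.018 m and angle between the z axis of slide_upright_c and the z axis of tray_floor, either way round between 0.05 and 0.3 rad and y of slide_upright_c in the frame of tray_floor between -0.022 and 0.022 m and z of slide_upright_c in the frame of tray_floor between 0.005 and 0.018 m and ((horizontal distance between slide_first_c and slide_flat_c between 0.044 and 0.071 m and horizontal distance between slide_flat_c and slide_upright_c between 0.044 and 0.071 m and horizontal distance between slide_first_c and slide_upright_c above 0.085 m and x of slide_upright_c in the frame of tray_floor above -0.01 m) or (horizontal distance between slide_first_c and slide_upright_c between 0.044 and 0.071 m and horizontal distance between slide_upright_c and slide_flat_c between 0.044 and 0.071 m and horizontal distance between slide_first_c and slide_flat_c above 0.085 m and x of slide_flat_c in the frame of tray_floor above -0.01 m))); the robot touches nothing.
It fails at once if a bystander (lens, occluder, trial frame, pen cup, white box) is moved more than 30 mm (distance of any of lens_a, lens_b, occluder, trial_frame, pen_cup, case_lens_box from where it was at the start of the episode above 0.03 m).
It also fails if it takes over 72 s, if anything falls off the work surface, if the arm or the gripper's body presses on something with over 40 N, if the wrist force passes 120 N, or if a joint passes its speed limit or range.

## Working session

There is one attempt and no reset: what is moved stays moved. The work goes in short steps, Python scripts to look and compute and a tool call to move; the robot and the scene stay as the last step left them, time stands still between calls to the robot, and variables do not carry over. Pictures are saved under pics/ and viewed, at most 10 in all, crops included, and the job is handed in when it is done.

Besides the shell and the picture viewer there is one more tool, called after "Call:" in YAML: its name, and indented under it one key for each argument. send_rows: Moves the arm, as the interface text tells. Its arguments: {"type":"object","properties":{"targets":{"type":"array"},"squeeze":{"type":"number"}},"required":["targets"]}

```bash
mkdir -p pics
cat > h.py <<'E'
import numpy as np, cv2
from rig import robot
def cap(n):
    c=robot.capture(n); c['f']=200/np.tan(np.radians(c['fov_y'])/2); c['R']=np.array(c['R']); c['t']=np.array(c['t']); return c
def ray(c,uv,z):
    uv=np.atleast_2d(np.array(uv,float)); d=np.c_[(uv[:,0]-c['cx'])/c['f'],(uv[:,1]-c['cy'])/c['f'],np.ones(len(uv))]@c['R']
    o=-c['R'].T@c['t']; return o+d*((z-o[2])/d[:,2])[:,None]
def cloud(c):
    v,u=np.mgrid[:400,:640]; D=c['depth']
    P=np.stack([(u-c['cx'])/c['f']*D,(v-c['cy'])/c['f']*D,D],-1)-c['t']; return P@c['R']
def save(c,n,box=None,s=1.25):
    im=c['pixels'][:,:,::-1]
    if box: im=im[box[1]:box[3],box[0]:box[2]]
    cv2.imwrite('pics/'+n,cv2.resize(im,None,fx=s,fy=s,interpolation=cv2.INTER_CUBIC))
E
python3 - <<'E'
from h import *
for n in('top','side'):
    c=cap(n); save(c,n+'0.png'); print(n,c['f'],c['cx'],c['cy'],c['R'].round(3).tolist(),(-c['R'].T@c['t']).round(3), (c['depth']>0).mean())
o=robot.get_obs();print(o)
E
```

```text
top 456.4380592399736 325.2391352462506 209.81324233558817 [[-0.005, -1.0, 0.008], [-0.993, 0.004, -0.121], [0.121, -0.008, -0.993]] [0.435 0.106 1.178] 0.995984375
side 462.1798858242612 320.60562408323597 200.8361618521862 [[0.664, -0.747, -0.019], [-0.498, -0.423, -0.756], [0.557, 0.512, -0.654]] [-0.165 -0.568  0.871] 0.996171875
{'time': 0.1, 'q': array([ 5.91880846e+01,  1.58445418e+01,  8.62857689e+01,  4.79308224e-04,
        7.79628596e+01, -6.93166081e+00]), 'dq': array([ 0.03501308, -0.04625812, -0.21421506,  0.02143133, -0.04407816,
       -0.07544793]), 'effort': array([ 5.16702366e-04, -4.05457878e+01, -2.37780905e+01,  7.01946951e-02,
        2.99005327e-02, -4.67692053e-05]), 'tcp_pos': array([0.23251105, 0.52535105, 0.20470113]), 'tool_rot': array([[-9.14392727e-01,  4.04827414e-01, -8.39964536e-04],
       [ 4.04828234e-01,  9.14391690e-01, -1.39241488e-03],
       [ 2.04368875e-04, -1.61325540e-03, -9.99998678e-01]]), 'force': array([0.20250425, 1.17977078, 0.27857461]), 'torque': array([-0.01659075,  0.00145594, -0.02292383]), 'gripper_force': 0.0, 'gripper_width': 0.09410446240215427}
```

View pics/top0.png

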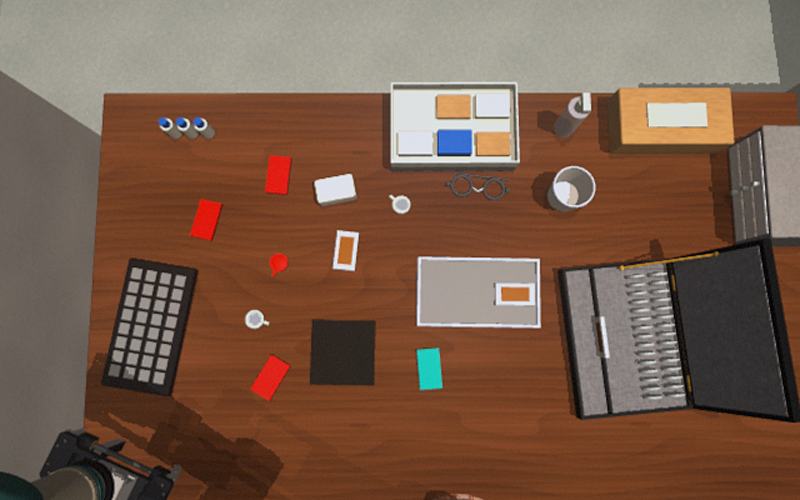

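View pics/side0.png

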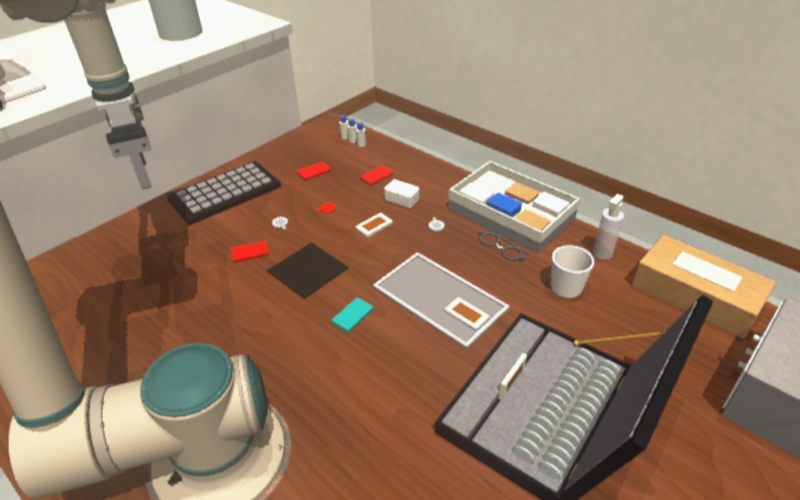

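Top view, full-picture pixels at 1.25×. Things that could be taken for slide_flat:
- white frame with tinted window at (345,250)
- red pieces at (278,174), (205,219) and (270,377)
- turquoise piece at (429,368)
- cards in the bin at about (455,125)
- white carton at (335,189)

I choose (345,250). slide_first is at (515,294) in the tray, whose empty end is on the left (world +y). slide_upright is at (602,337) in the case, and the mat is at (343,352).

```bash
cat >> h.py <<'E'
def rects(c,mask,z,box,amin=60):
    """min-area rects of blobs in box, cast to plane z -> centre, long-axis angle deg, sizes"""
    m=np.zeros(mask.shape,np.uint8); x0,y0,x1,y1=box; m[y0:y1,x0:x1]=mask[y0:y1,x0:x1]*255
    out=[]
    for k in cv2.findContours(m,cv2.RETR_EXTERNAL,cv2.CHAIN_APPROX_NONE)[0]:
        if cv2.contourArea(k)<amin: continue
        W=(ray(c,k[:,0,:],z)[:,:2]).astype(np.float32)
        r=cv2.minAreaRect(W); p=cv2.boxPoints(r); e=p[1]-p[0]; g=p[2]-p[1]
        L=e if np.hypot(*e)>np.hypot(*g) else g
        out.append((np.round(r[0],4),round(float(np.degrees(np.arctan2(L[1],L[0]))%180),1),np.round(sorted(r[1]),4)))
    return out
E
python3 - <<'E'
from h import *
c=cap('top'); I=c['pixels'].astype(int); mx=I.max(2); mn=I.min(2); sat=mx-mn
white=(mn>150)&(sat<40); P=cloud(c)
orange=(I[...,0]>130)&(I[...,2]<90)&(I[...,1]>60)&(sat>80)
print('flat',rects(c,white|orange,.008,(255,175,295,222)))
print('first(orange)',rects(c,orange,.012,(390,220,430,248)))
print('flat(orange)',rects(c,orange,.008,(255,175,295,222)))
print('tray',rects(c,(mn>75)&(sat<40),.009,(320,195,440,270),500))
print('mat',rects(c,(mx<60),.003,(240,245,308,318),500))
m=(P[...,2]>.036)&white; 
m[:, :465]=0; m[:,495:]=0; m[:240]=0; m[290:]=0
Q=P[m]; print('up n',len(Q)); 
print('z',np.percentile(Q[:,2],[5,50,95])); T=Q[Q[:,2]>.05]; print(len(T)); r=cv2.minAreaRect(T[:,:2].astype(np.float32)); print(r)
for n,(u0,v0,u1,v1) in {'box':(248,135,290,168)}.items(): print(n,np.nanmin(P[v0:v1,u0:u1].reshape(-1,3),0),P[v0:v1,u0:u1].max((0,1)))
# groove dark line ends and case orientation: black vs grey insert
print('upwhite',rects(c,white,.05,(470,240,495,290),30))
a=c['pixels'][170:230,250:310,::-1]; b=c['pixels'][240:300,455:515,::-1]
cv2.imwrite('pics/c1.png',cv2.resize(np.hstack([a,b]),None,fx=6,fy=6,interpolation=cv2.INTER_CUBIC))
s=cap('side'); I=s['pixels'].astype(int); mn=I.min(2); sat=I.max(2)-mn
P=cloud(s); w=(mn>150)&(sat<60); w[:, :395]=0; w[:,425:]=0; w[:280]=0; w[320:]=0
Q=P[w]; print('side up',len(Q),Q.min(0),Q.max(0)); print(cv2.minAreaRect(Q[:,:2].astype(np.float32)))
E
```

```text
flat [(array([0.6033, 0.222 ]), 173.6, array([0.0449, 0.0804]))]
first(orange) [(array([ 0.5107, -0.1246]), 89.8, array([0.0256, 0.0543]))]
flat(orange) [(array([0.6028, 0.2231]), 173.8, array([0.0262, 0.0549]))]
tray [(array([ 0.5156, -0.0505]), 88.9, array([0.1444, 0.2545]))]
mat [(array([0.3943, 0.228 ]), 178.7, array([0.1275, 0.1277]))]
up n 122
z [0.05031348 0.05378883 0.05756834]
118
((0.42401644587516785, -0.2906992435455322), (0.0788377895951271, 0.009724114090204239), 5.425936222076416)
box [ 0.43476037  0.10561202 -0.00928515] [0.77951768 0.2998463  1.17756053]
upwhite [(array([ 0.4229, -0.2921]), 5.2, array([0.0093, 0.0813]))]
side up 762 [-0.16520241 -0.5684336   0.02463867] [ 0.4932997  -0.23277468  0.87130308]
((0.16713732481002808, -0.4260675311088562), (0.7196798920631409, 0.07022812962532043), 28.762496948242188)
```

View pics/c1.png

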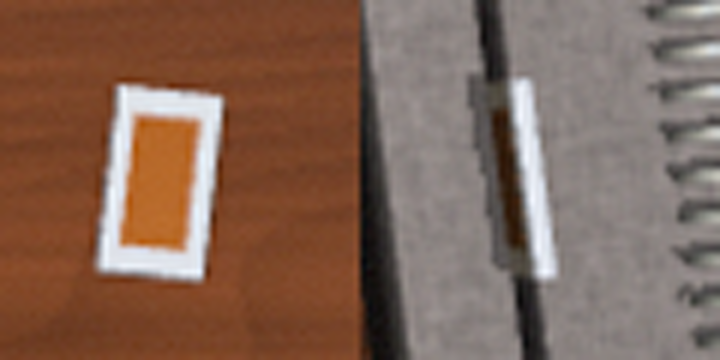

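The crop confirms it: the left part shows a white frame with an orange window lying flat, and the right part shows the upright slide in the groove. I start with the flat slide.

Call:
send_rows:
  targets:
    - [0,0,0,0,0,-0.153,1]
    - [0,0,0,0,0,-0.153,1]
    - [-50,-32.5,0,0,0,0,1]
    - [-50,-32.5,0,0,0,0,1]
    - [-50,-32.5,0,0,0,0,1]
    - [-50,-32.5,0,0,0,0,1]
    - [-50,-32.5,0,0,0,0,1]
    - [-50,-32.5,0,0,0,0,1]
    - [-50,-32.5,0,0,0,0,1]
    - [-50,-32.5,0,0,0,0,1]
    - [0,0,55,0,0,0,1]
    - [0,0,55,0,0,0,1]
    - [0,0,0,0,0,0,1]
  squeeze: 12

```text
time: 1.82
tcp_pos: [0.5979, 0.2219, 0.0909]
tool_rot: [[-0.994, 0.111, -0.011], [0.111, 0.994, -0.003], [0.01, -0.004, -1.0]]
force: [-0.2, -0.0, 0.3]
gripper_width: 0.0942
gripper_force: 0.0
```

Call:
send_rows:
  targets:
    - [-4,0,45,0,0,0,1]
    - [0,0,30,0,0,0,1]
    - [0,0,8,0,0,0,1]
    - [0,0,0,0,0,0,1]
    - [0,0,0,0,0,0,1]

```text
time: 2.45
tcp_pos: [0.6071, 0.2233, 0.0147]
tool_rot: [[-0.994, 0.11, 0.004], [0.11, 0.994, 0.001], [-0.004, 0.001, -1.0]]
force: [-0.1, 0.2, -0.3]
gripper_width: 0.0941
gripper_force: 0.0
```

Call:
send_rows:
  targets:
    - [2,0,9,0,0,0,1]
    - [0,0,0,0,0,0,1]
    - [0,0,0,0,0,0,1]

```text
time: 2.82
tcp_pos: [0.6035, 0.2229, 0.0035]
tool_rot: [[-0.994, 0.111, -0.0], [0.111, 0.994, 0.0], [0.0, 0.0, -1.0]]
force: [-0.2, -0.7, 0.2]
gripper_width: 0.094
gripper_force: 0.0
```

Call:
send_rows:
  targets:
    - [0,0,0,0,0,0,-1]
    - [0,0,0,0,0,0,-1]
    - [0,0,0,0,0,0,-1]
    - [0,0,0,0,0,0,-1]
    - [0,0,0,0,0,0,-1]
    - [0,0,0,0,0,0,-1]
  squeeze: 15

```text
time: 3.58
tcp_pos: [0.6036, 0.223, 0.0035]
tool_rot: [[-0.994, 0.111, 0.0], [0.111, 0.994, 0.0], [-0.0, 0.0, -1.0]]
force: [-0.0, -0.3, -0.6]
gripper_width: 0.0447
gripper_force: 15.0
```

Call:
send_rows:
  targets:
    - [0,0,-40,0,0,0,-1]
    - [0,0,-50,0,0,0.1826,-1]
    - [0,0,0,0,0,0.1826,-1]
    - [0,0,0,0,0,0.1826,-1]
    - [0,0,0,0,0,0.1826,-1]
    - [0,0,0,0,0,0.1826,-1]
    - [0,0,0,0,0,0.1826,-1]
    - [0,0,0,0,0,0.1826,-1]
    - [0,0,0,0,0,0.1826,-1]
    - [-49,-15.5,0,0,0,0,-1]
    - [-49,-15.5,0,0,0,0,-1]
    - [-49,-15.5,0,0,0,0,-1]
    - [-49,-15.5,0,0,0,0,-1]
    - [-49,-15.5,0,0,0,0,-1]
    - [-48,-15,0,0,0,0,-1]
    - [0,0,0,0,-0.145,0,-1]
    - [0,0,0,0,0,0,-1]
    - [0,0,0,0,0,0,-1]

```text
time: 5.82
tcp_pos: [0.511, -0.0689, 0.0935]
tool_rot: [[-0.002, 1.0, 0.0], [0.99, 0.002, -0.143], [-0.143, -0.0, -0.99]]
force: [-0.4, 0.5, -0.5]
gripper_width: 0.0447
gripper_force: 15.0
```

Run:
```python
from h import *
o=robot.get_obs();print(o['time'],o['tcp_pos'],o['tool_rot'].round(3).tolist(),o['gripper_width'])
for n in('top','side'): 
    c=cap(n); 
    save(c,n+'1.png',(330,190,450,270) if n=='top' else (270,120,430,280),4 if n=='side' else 5)
c=cap('top');I=c['pixels'].astype(int);sat=I.max(2)-I.min(2)
orange=(I[...,0]>130)&(I[...,2]<90)&(I[...,1]>60)&(sat>80)
print('first(orange)',rects(c,orange,.012,(390,220,430,248)))
```

```text
5.825 [ 0.51098891 -0.06893253  0.09348197] [[-0.002, 1.0, 0.0], [0.99, 0.002, -0.143], [-0.143, -0.0, -0.99]] 0.04470276275742455
first(orange) []
```

View pics/side1.png

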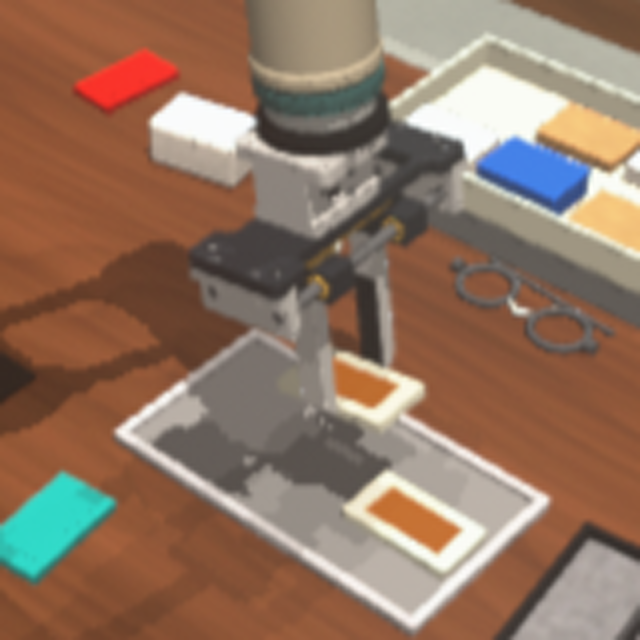

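The held slide is level across, with its near (-y) end tilted up. slide_first lies undisturbed at crop (415,515). I descend now.

Call:
send_rows:
  targets:
    - [5.7,0,39,0,0,0,-1]
    - [3.6,0,25,0,0,0,-1]
    - [1.1,0,8,0,0,0,-1]
    - [0,0,0,0,0,0,-1]
    - [0,0,0,0,0,0,-1]

```text
time: 6.6
tcp_pos: [0.5119, -0.0702, 0.0217]
tool_rot: [[0.001, 1.0, 0.002], [0.989, -0.001, -0.145], [-0.145, 0.002, -0.989]]
force: [-0.3, -0.4, 0.4]
gripper_width: 0.0445
gripper_force: 15.0
```

Call:
send_rows:
  targets:
    - [0.9,0,6,0,0,0,-1]
    - [0,0,0,0,0,0,-1]
    - [0.3,0,1.5,0,0,0,-1]
    - [0,0,0,0,0,0,-1]

```text
time: 7.1
tcp_pos: [0.511, -0.07, 0.0134]
tool_rot: [[0.001, 1.0, 0.0], [0.989, -0.001, -0.145], [-0.145, 0.0, -0.989]]
force: [0.1, 0.6, 1.7]
gripper_width: 0.045
gripper_force: 15.0
```

Call:
send_rows:
  targets:
    - [0,0,0,0,0,0,0.4]
    - [0,0,0,0,0,0,0.4]
    - [0,0,0,0,0,0,0.4]
    - [0,0,-15,0,0,0,0.4]
    - [0,0,-50,0,0,0,0.4]
    - [0,0,-50,0,0,0,-0.3]
    - [0,0,0,0,0.145,0,-0.3]
    - [0,0,0,0,0,0.185,-0.3]
    - [0,0,0,0,0,0.185,-0.3]
    - [0,0,0,0,0,0.185,-0.3]
    - [0,0,0,0,0,0.185,-0.3]
    - [0,0,0,0,0,0.185,-0.3]
    - [0,0,0,0,0,0.185,-0.3]
    - [0,0,0,0,0,0.185,-0.3]
    - [0,0,0,0,0,0.185,-0.3]
    - [0,0,0,0,0,0,-0.3]
    - [0,0,0,0,0,0,-0.3]

```text
time: 9.22
tcp_pos: [0.511, -0.0533, 0.1274]
tool_rot: [[0.996, 0.093, 0.001], [0.093, -0.996, -0.0], [0.001, 0.0, -1.0]]
force: [0.2, -0.4, 0.2]
gripper_width: 0.0329
gripper_force: 0.0
```

Run:
```python
from h import *
o=robot.get_obs();R=o['tool_rot'];print(o['time'],o['tcp_pos'],R.round(3).tolist(),o['gripper_width'])
print('to upright, tool mm',(R.T@(np.array([.4235,-.2915,.11])-o['tcp_pos'])*1000).round(1))
```

```text
9.225 [ 0.51096373 -0.05329775  0.12741871] [[0.996, 0.093, 0.001], [0.093, -0.996, -0.0], [0.001, 0.0, -1.0]] 0.03289579677469532
to upright, tool mm [-109.2  229.1   17.4]
```

Call:
send_rows:
  targets:
    - [-27,57,0,0,0,0,-0.3]
    - [-27,57,0,0,0,0,-0.3]
    - [-27,57,0,0,0,0,-0.3]
    - [-28,58,0,0,0,0,-0.3]
    - [0,0,20,0,0,0,-0.3]
    - [0,0,0,0,0,0,-0.3]
    - [0,0,0,0,0,0,-0.3]

```text
time: 10.1
tcp_pos: [0.4245, -0.2874, 0.1073]
tool_rot: [[0.996, 0.091, 0.0], [0.091, -0.996, 0.0], [0.0, -0.0, -1.0]]
force: [0.9, 0.1, -0.2]
gripper_width: 0.0328
gripper_force: 0.0
```

```bash
python3 - <<'E'
from h import *
o=robot.get_obs();R=o['tool_rot'];print(o['time'],o['tcp_pos'],R.round(3).tolist(),o['gripper_width'])
c=cap('side'); save(c,'side2.png',(340,200,480,330),4)
c=cap('top'); save(c,'top2.png',(320,180,540,340),3)
I=c['pixels'].astype(int);sat=I.max(2)-I.min(2)
orange=(I[...,0]>130)&(I[...,2]<90)&(I[...,1]>60)&(sat>80)
print('tray orange',rects(c,orange,.013,(330,210,432,258),30))
E
python3 -c "
import cv2,numpy as np
a=cv2.imread('pics/side2.png');b=cv2.imread('pics/top2.png')
b=b[:480,180:];h=480
a=cv2.resize(a,(380,353));b=cv2.resize(b,(420,420))
o=np.zeros((420,800,3),np.uint8);o[:353,:380]=a;o[:,380:]=b;cv2.imwrite('pics/m2.png',o)"
```

```text
10.1 [ 0.42446581 -0.28740598  0.10731472] [[0.996, 0.091, 0.0], [0.091, -0.996, 0.0], [0.0, -0.0, -1.0]] 0.032780221818203746
tray orange [(array([ 0.5105, -0.1334]), 89.8, array([0.0256, 0.0365])), (array([ 0.5108, -0.072 ]), 89.8, array([0.0256, 0.0568]))]
```

View pics/m2.png

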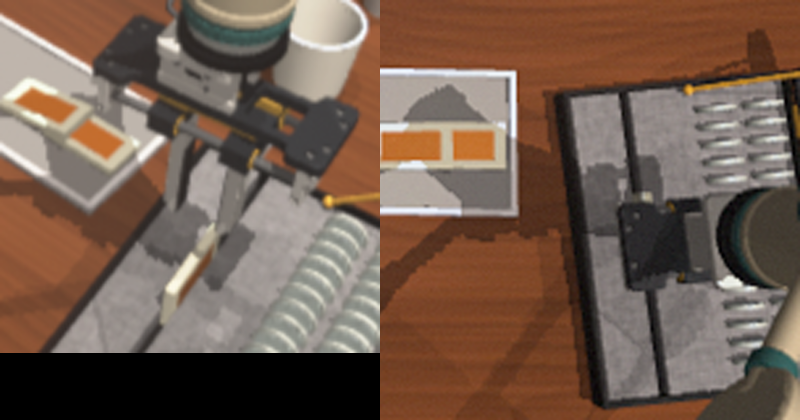

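The placed slide shingles over slide_first (crop 410,145 and 480,145). The open fingers straddle the upright slide in the groove (190,270). I go down and grip it.

Call:
send_rows:
  targets:
    - [0,3.8,20,0,0,0,-0.3]
    - [0,0,30,0,0,0,-0.3]
    - [0,0,17,0,0,0,-0.3]
    - [0,0,0,0,0,0,-0.3]
    - [0,0,4,0,0,0,-0.3]
    - [0,0,0,0,0,0,-0.3]
    - [0,0,0,0,0,0,-1]
    - [0,0,0,0,0,0,-1]
    - [0,0,0,0,0,0,-1]
    - [0,0,0,0,0,0,-1]
  squeeze: 12

```text
time: 11.45
tcp_pos: [0.424, -0.2896, 0.0356]
tool_rot: [[0.996, 0.089, -0.001], [0.089, -0.996, 0.004], [-0.001, -0.004, -1.0]]
force: [0.8, 5.1, 0.4]
gripper_width: 0.0079
gripper_force: 12.0
```

Call:
send_rows:
  targets:
    - [0,-1.6,0,0,0,0,-1]
    - [0,0,-10,0,0,0,-1]
    - [0,0,-20,0,0,0,-1]
    - [0,0,-40,0,0,0,-1]
    - [0,0,-50,0,0,0,-1]
    - [0,0,0,0,0,0,-1]
    - [0,0,0,0,0,0,-1]

```text
time: 12.32
tcp_pos: [0.4241, -0.2903, 0.156]
tool_rot: [[0.996, 0.09, 0.0], [0.09, -0.996, -0.001], [0.0, 0.001, -1.0]]
force: [0.3, -0.2, -0.1]
gripper_width: 0.008
gripper_force: 12.0
```

Run:
```python
from h import *
o=robot.get_obs();R=o['tool_rot'];print(o['time'],o['tcp_pos'],R.round(3).tolist(),o['gripper_width'],o['force'])
print('after turn +0.09 to yaw -90: tool mm',((np.array([.394,.206,.15])-o['tcp_pos'])*1000).round(1))
```

```text
12.325 [ 0.42409685 -0.29034268  0.15597504] [[0.996, 0.09, 0.0], [0.09, -0.996, -0.001], [0.0, 0.001, -1.0]] 0.008038492187673442 [ 0.33481371 -0.15586999 -0.09091863]
after turn +0.09 to yaw -90: tool mm [-30.1 496.3  -6. ]
```

Call:
send_rows:
  targets:
    - [0,0,0,0,0,0.09,-1]
    - [-3.3,-55,0,0,0,0,-1]
    - [-3.3,-55,0,0,0,0,-1]
    - [-3.3,-55,0,0,0,0,-1]
    - [-3.3,-55,0,0,0,0,-1]
    - [-3.3,-55,0,0,0,0,-1]
    - [-3.3,-55,0,0,0,0,-1]
    - [-3.3,-55,0,0,0,0,-1]
    - [-3.3,-55,0,0,0,0,-1]
    - [-3.3,-56,0,0,0,0,-1]
    - [0,0,50,0,0,0,-1]
    - [0,0,50,0,0,0,-1]
    - [0,0,10,0,0,0,-1]
    - [0,0,0,0,0,0,-1]
    - [0,0,0,0,0,0,-1]

```text
time: 14.2
tcp_pos: [0.3962, 0.2062, 0.0473]
tool_rot: [[1.0, -0.001, 0.003], [-0.001, -1.0, 0.001], [0.003, -0.001, -1.0]]
force: [0.2, 0.6, 0.3]
gripper_width: 0.008
gripper_force: 12.0
```

Call:
send_rows:
  targets:
    - [0,0,13,0,0,0,-1]
    - [0,0,3,0,0,0,-1]
    - [0,0,0,0,0,0,-1]
    - [0,0,1.5,0,0,0,-1]
    - [0,0,0,0,0,0,-1]

```text
time: 14.82
tcp_pos: [0.395, 0.2061, 0.0286]
tool_rot: [[1.0, 0.0, 0.001], [0.0, -1.0, 0.0], [0.001, -0.0, -1.0]]
force: [0.8, -0.5, -1.0]
gripper_width: 0.0074
gripper_force: 12.0
```

Call:
send_rows:
  targets:
    - [0,0,1,0,0,0,-1]
    - [0,0,0,0,0,0,-1]
    - [0,0,0,0,0,0,-0.6]
    - [0,0,0,0,0,0,-0.4]
    - [0,0,0,0,0,0,-0.4]
    - [0,0,-15,0,0,0,-0.4]
    - [0,0,-40,0,0,0,-0.4]
    - [0,0,0,0,0,0,-1]
    - [0,38,0,0,0,0,-1]
    - [0,0,0,0,0,0,-1]
    - [0,0,0,0,0,0,-1]

```text
time: 16.2
tcp_pos: [0.3943, 0.1681, 0.0817]
tool_rot: [[1.0, -0.001, -0.001], [-0.001, -1.0, 0.0], [-0.001, -0.0, -1.0]]
force: [0.4, -0.1, -0.5]
gripper_width: 0.0006
gripper_force: 0.0
```

Run:
```python
from h import *
o=robot.get_obs();print(o['time'],o['tcp_pos'],o['gripper_width'])
c=cap('side'); save(c,'side3.png',(190,150,340,260),4)
```

```text
16.2 [0.39431265 0.16813351 0.08174747] 0.0006140831663261743
```

View pics/side3.png

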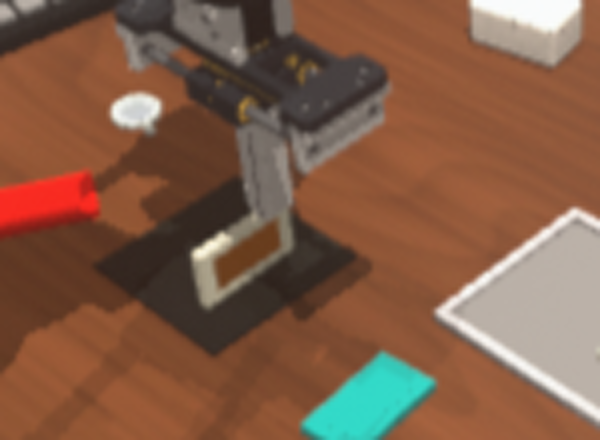

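The slide stands alone on the mat (crop 245,260) with the shut fingers on its -y side. I lower them and push.

Call:
send_rows:
  targets:
    - [0,0,30,0,0,0,-1]
    - [0,0,13,0,0,0,-1]
    - [0,0,0,0,0,0,-1]
    - [0,-10,0,0,0,0,-1]
    - [0,-8,0,0,0,0,-1]
    - [0,-6,0,0,0,0,-1]
    - [0,-6,0,0,0,0,-1]
    - [0,-6,0,0,0,0,-1]
    - [0,-6,0,0,0,0,-1]
    - [0,-5,0,0,0,0,-1]
    - [0,0,0,0,0,0,-1]
    - [0,0,-40,0,0,0,-1]
    - [0,0,-50,0,0,0,1]
    - [0,0,-50,0,0,0,1]
    - [0,60,0,0,0,0,1]
    - [0,60,0,0,0,0,1]
    - [0,0,0,0,0,0,1]

```text
time: 18.38
tcp_pos: [0.3944, 0.0916, 0.1796]
tool_rot: [[1.0, -0.007, 0.0], [-0.007, -1.0, -0.001], [0.0, 0.001, -1.0]]
force: [0.0, 0.4, 0.3]
gripper_width: 0.0472
gripper_force: 0.0
```

Run:
```python
from h import *
o=robot.get_obs();print(o['time'],o['tcp_pos'],o['gripper_width'])
c=cap('top'); I=c['pixels'].astype(int); mn=I.min(2); sat=I.max(2)-mn
orange=(I[...,0]>130)&(I[...,2]<90)&(I[...,1]>60)&(sat>80); white=(mn>140)&(sat<45)
print(rects(c,white|orange,.011,(235,240,315,325)),rects(c,orange,.011,(235,240,315,325),30))
print('tray',rects(c,orange,.014,(330,210,432,258),30))
s=cap('side'); save(s,'side4.png',(190,150,430,290),3.3)
```

```text
18.375 [0.39443712 0.09158774 0.17955966] 0.04716818940315631
[(array([0.3948, 0.2319]), 179.7, array([0.0429, 0.0773]))] [(array([0.3935, 0.2311]), 0.5, array([0.0253, 0.0551]))]
tray [(array([ 0.5105, -0.1331]), 89.8, array([0.0256, 0.0364])), (array([ 0.5107, -0.073 ]), 89.8, array([0.0256, 0.0541]))]
```

View pics/side4.png

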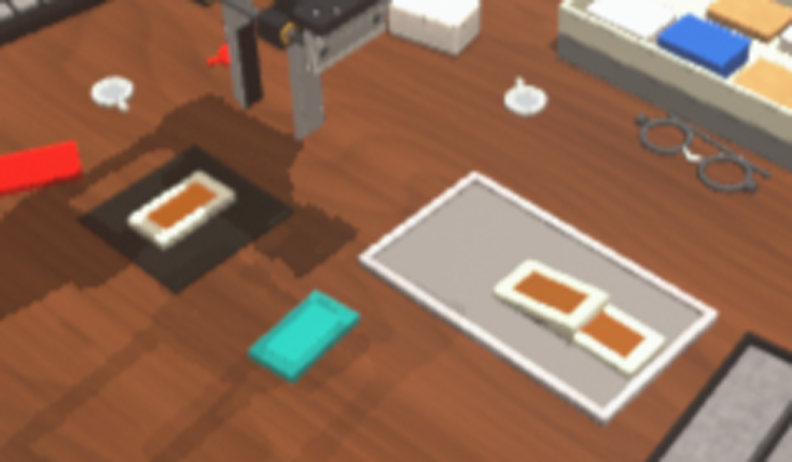

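The slide lies flat on the mat (crop 182,208), and the row in the tray is sound (545,290 and 620,340). I regrasp it by its long edges.

Call:
send_rows:
  targets:
    - [0,-47,0,0,0,0,1]
    - [0,-47,0,0,0,0,1]
    - [0,-46,30,0,0,0,1]
    - [0,0,50,0,0,0,1]
    - [0,0,50,0,0,0,1]
    - [0,0,20,0,0,0,1]
    - [0,0,10,0,0,0,1]
    - [0,0,0,0,0,0,1]
    - [0,0,0,0,0,0,1]
    - [0,0,0,0,0,0,1]

```text
time: 19.73
tcp_pos: [0.3955, 0.2354, 0.0204]
tool_rot: [[1.0, -0.0, 0.002], [-0.0, -1.0, 0.001], [0.002, -0.001, -1.0]]
force: [-0.1, 0.0, 0.0]
gripper_width: 0.0939
gripper_force: 0.0
```

Call:
send_rows:
  targets:
    - [-1,3,11,0,0,0,1]
    - [0,0,2.5,0,0,0,1]
    - [0,0,0,0,0,0,1]
    - [0,0,0,0,0,0,1]
    - [0,0,0,0,0,0,-1]
    - [0,0,0,0,0,0,-1]
    - [0,0,0,0,0,0,-1]
    - [0,0,0,0,0,0,-1]
    - [0,0,0,0,0,0,-1]
    - [0,0,0,0,0,0,-1]
  squeeze: 15

```text
time: 20.98
tcp_pos: [0.3937, 0.232, 0.0059]
tool_rot: [[1.0, -0.0, 0.0], [-0.0, -1.0, 0.0], [0.0, -0.0, -1.0]]
force: [-0.5, 0.5, 0.1]
gripper_width: 0.0449
gripper_force: 15.0
```

Call:
send_rows:
  targets:
    - [0,0,-40,0,0,0,-1]
    - [0,0,-50,0,0,-0.1745,-1]
    - [0,0,0,0,0,-0.1745,-1]
    - [0,0,0,0,0,-0.1745,-1]
    - [0,0,0,0,0,-0.1745,-1]
    - [0,0,0,0,0,-0.1745,-1]
    - [0,0,0,0,0,-0.1745,-1]
    - [0,0,0,0,0,-0.1745,-1]
    - [0,0,0,0,0,-0.1745,-1]
    - [0,0,0,0,0,-0.1745,-1]
    - [-49.8,23.5,0,0,0,0,-1]
    - [-49.8,23.5,0,0,0,0,-1]
    - [-49.8,23.5,0,0,0,0,-1]
    - [-49.8,23.5,0,0,0,0,-1]
    - [-49.8,23.5,0,0,0,0,-1]
    - [0,0,0,0,-0.145,0,-1]
    - [0,0,0,0,0,0,-1]
    - [0,0,0,0,0,0,-1]

```text
time: 23.22
tcp_pos: [0.5105, -0.0161, 0.0957]
tool_rot: [[-0.002, 1.0, -0.001], [0.99, 0.002, -0.143], [-0.143, -0.001, -0.99]]
force: [0.6, -0.3, -1.1]
gripper_width: 0.0451
gripper_force: 15.0
```

Call:
send_rows:
  targets:
    - [5.7,0,40,0,0,0,-1]
    - [3.6,0,25,0,0,0,-1]
    - [1.1,0,8,0,0,0,-1]
    - [0,0,0,0,0,0,-1]
    - [0.9,0,6.5,0,0,0,-1]
    - [0,0,0,0,0,0,-1]
    - [0.3,0,2,0,0,0,-1]
    - [0,0,0,0,0,0,-1]
    - [0,0,0,0,0,0,-1]

```text
time: 24.35
tcp_pos: [0.5112, -0.0174, 0.0137]
tool_rot: [[0.0, 1.0, 0.0], [0.99, -0.0, -0.144], [-0.144, 0.0, -0.99]]
force: [-0.3, -0.5, 0.0]
gripper_width: 0.0447
gripper_force: 15.0
```

Call:
send_rows:
  targets:
    - [0.2,0,1,0,0,0,-1]
    - [0,0,0,0,0,0,-1]
    - [0,0,0,0,0,0,-0.02]
    - [0,0,0,0,0,0,0.4]
    - [0,0,0,0,0,0,0.4]
    - [0,0,0,0,0,0,0.4]
    - [0,0,-15,0,0,0,0.4]
    - [0,0,-50,0,0,0,0.4]
    - [0,0,-50,0,0,0,0.4]
    - [0,0,-50,0,0,0,0.4]
    - [60,0,0,0,0,0,0.4]
    - [60,0,0,0,0,0,0.4]
    - [60,0,0,0,0,0,0.4]
    - [0,0,0,0,0,0,0.4]
    - [0,0,0,0,0,0,0.4]

```text
time: 26.22
tcp_pos: [0.511, 0.1845, 0.1505]
tool_rot: [[-0.001, 1.0, 0.001], [0.989, 0.001, -0.145], [-0.145, 0.0, -0.989]]
force: [-0.2, -1.3, -0.7]
gripper_width: 0.0659
gripper_force: 0.0
```

Run:
```python
from h import *
o=robot.get_obs();print(o['time'],o['tcp_pos'],o['gripper_width'])
c=cap('top'); I=c['pixels'].astype(int); mn=I.min(2); sat=I.max(2)-mn
orange=(I[...,0]>130)&(I[...,2]<90)&(I[...,1]>60)&(sat>80)
print('tray',rects(c,orange,.014,(330,210,432,258),30))
s=cap('side'); save(s,'side5.png',(260,180,430,290),4.4)
```

```text
26.225 [0.51103179 0.18450199 0.15049492] 0.06587961330659882
tray [(array([ 0.5105, -0.1331]), 89.8, array([0.0256, 0.0364])), (array([ 0.5107, -0.0796]), 89.8, array([0.0256, 0.041 ])), (array([ 0.511 , -0.0168]), 89.8, array([0.0255, 0.054 ]))]
```

View pics/side5.png

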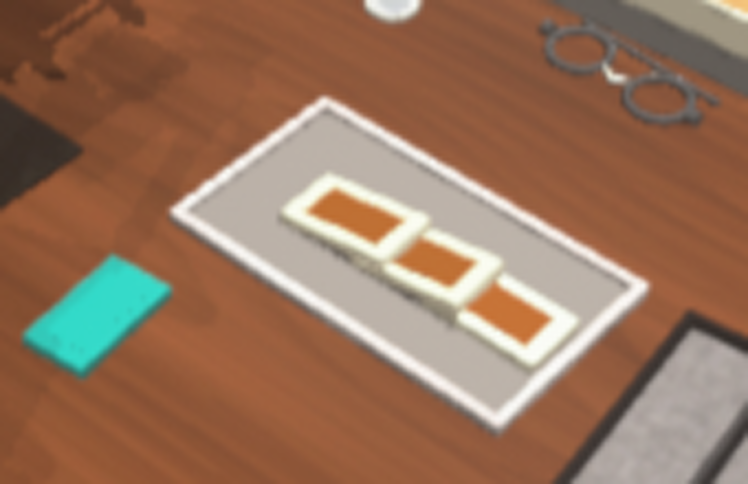

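The picture shows three slides shingled in line (crop 355,215, 435,265 and 520,320). Neighbouring centres are about 52 and 56 mm apart. I hand the job in.

```bash
python3 -c "
from rig import robot
print(robot.finish_job())"
```

```text
the job is handed in; nothing more can be done
None
```

I handed the job in at about 26 s: both slides are in the tray, shingled in line behind the first, which did not move. The slide from the case was laid flat on the mat and let go before I took it again by its long edges; `finish_job` gave no verdict.

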